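# Close and lock the specimen canister

### The job

Close the specimen canister on its grey base plate: swing the raised black screw cap on its arm over the canister's mouth, screw it clockwise until it is fully home, then turn the red turnbutton round until it stops with its bar over the cap, and let go. Leave the bottle, the eyepiece and the stone tray where they are.

Things in the scene. Friction and masses are not known exactly. Their poses are not given: they have to be found in the camera images.
- canister: Clear canister (72 mm across, neck 60 mm) fixed on a grey plate 250 x 210 x 16 mm centred at (15, -10) mm. Never moves in a run; place and yaw differ each time. Origin on the canister's axis at table height, z up. In this frame the swing arm's post (18 mm thick) stands at (85, 0) mm, the turnbutton's post (16 mm thick) at (0, -80) mm.
- mouth (a point): Centre of the canister's open mouth (49 mm wide, 60 mm outside), on its axis, at the rim, 116 mm above the table.
- swing_arm (a joint): Aluminium arm turning level about the post at (85, 0) mm. 0: cap centred over the mouth; grows opening, clockwise from above: cap axis at (85 - 85 cos q, 85 sin q) mm in the canister's frame. Stops at -0.05 and 1.75; stays where left (0.06 N m). Starts 0.95 to 1.45. Carrying the cap round without turning the hand with the arm winds the cap.
- cap (a joint): Turn of the captive cap relative to its arm: 0 fully up, 4.0 rad screwed home (hard stop); grows clockwise from above. Sinks 2.25 mm per rad wherever the arm stands; cannot be pushed down without turning. Wound down over 1.5 rad off the mouth, its plug hits the rim and the arm cannot swing in. Takes 0.12 N m, more at the stop. About 1.4 rad per grasp: regrasp. Starts 0 to 0.3.
- cap_top (a point): Centre of the flat top of the black ribbed cap, 52 mm in diameter, 30 mm tall, white line from centre to edge. Top 169.5 mm above the table fully up, 160.5 mm home. It stands in the arm's collar (75 mm across, top at 130 mm): grip across any diameter from above, fingertips above the collar.
- turnbutton (a joint): Red flat bar 75 x 16 x 8 mm turning level about the post at (0, -80) mm, underside 163.5 mm above the table, reaching 67 mm out. 0: hard stop, bar along the canister's +y, its end 3 mm above the home cap's edge; grows opening, counter-clockwise from above (1.57: along -x). Strikes the cap unless that is nearly home. Range 0 to 2.5; stays where left (0.05 N m). Starts 1.6 to 2.1.
- button_knob (a point): Centre of the top of the round red knob standing on the turnbutton's bar, 45 mm from the post's axis; 17 mm in diameter, 26 mm tall, top 197.5 mm above the table.
- bottle: Bystander: amber bottle with a white cap, 48 mm in diameter, 105 mm tall; origin at the centre of its underside.
- eyepiece: Bystander: black microscope eyepiece standing upright, 42 mm in diameter, 65 mm tall; origin at the centre of its underside.
- stone_tray: Bystander: white tray with four compartments, 100 x 70 x 22 mm; origin at the centre of its underside.
- plug: Tapered rubber plug under the cap, 45 mm across, 33 mm at its lower end; origin at the centre of its underside. It rises and sinks with the cap but does not turn in the arm: underside 3 mm above the rim with the cap fully up, 6 mm inside the mouth when home. Its taper draws it into the mouth from about 6 mm off centre.

How it is judged:
On the way, in this order (a step that is already met when the one before it is completed fails the run):
1. the cap is over the mouth, not yet screwed down (horizontal distance between cap_top and mouth below 0.007 m and value of joint cap below 2.2 rad), for 0.1 s.
2. the cap is screwed fully home in the mouth (horizontal distance between cap_top and mouth below 0.004 m and value of joint cap above 3.85 rad), for 0.2 s.
3. the turnbutton lies over the cap (value of joint turnbutton below 0.12 rad), for 0.2 s.
At the end, for the whole second after the job is handed in: The cap's axis lies within 4 mm of the mouth's, the cap is turned to within 0.15 rad of its fully home stop, the turnbutton is within 0.12 rad of its stop over the cap, and bottle, eyepiece and tray are within 30 mm of where they started (all of step 2 and value of joint turnbutton below 0.12 rad and distance of each of bottle, eyepiece, stone_tray from where it was at the start of the episode below 0.03 m); the robot touches nothing.
It fails at once if the bottle, the eyepiece or the tray is moved by more than 30 mm or tipped over (distance of any of bottle, eyepiece, stone_tray from where it was at the start of the episode above 0.03 m or angle between any of bottle, eyepiece's own z axis and vertical above 0.5 rad).
It also fails if it takes over 72 s, if anything falls off the work surface, if the arm or the gripper's body presses on something with over 40 N, if the wrist force passes 120 N, or if a joint passes its speed limit or range.

### The arm

A 6-joint arm with a two-finger parallel gripper is mounted at the origin on the work surface. World frame = base frame: x ahead of the robot, y to its left, z up, the work surface at z = 0. Lengths are in m, angles in rad, forces in N, time in s.
With the tool pointing down it reaches from about 0.275 to 0.775 m from the base axis. Payload 14.6 kg.
Tool frame: the origin (TCP) lies at the very end of the fingers, on their centre line; the grasp point (between the pads) lies 19 mm behind it; z points along the fingers, y is the line along which they close (so a half turn about z gives the same grasp; the last joint's range is limited). The gripper opens to 85 mm and grips with 20 to 120 N. Pads are 22 mm wide; open, the fingers measure 114 mm over their backs; the gripper's body (76 mm by 85 mm) begins 54 mm behind the grasp point. The pads swing forward as they close: fully open they stand 13 mm farther back than shut.
Start: joints at [-0.155, 0.263, -0.048, 1.259, 0, 1.415], TCP at [0.525, -0, 0.231] pointing down, gripper open.
Joint ranges: [-2.65, 2.65], [-0.89, 1.7], [-1.18, 1.37], [-2.13, 2.11], [-1.35, 1.29], [-3.14, 3.14]. Speed limits (rad/s): [1.89, 1.89, 2.57, 2.79, 3.14, 3.14].

### API

Orientations are given as a rotation vector (axis times angle).
In Python, from workcell import r gives the robot as it stands. The module is installed in compiled form; this text tells all that it offers.
- The arm moves only by the tool jog_arm, never from a script. Its argument "commands" is a list of rows, each a list of 7 numbers: the shift along the tool's x, y, z normalised to -1 to 1, where 1 is 40 mm, then the turn, a rotation vector about the tool's x, y, z normalised to -1 to 1, where 1 is 5 degrees, then the closure, from 0 (fully open) to 1 (shut). In form: [[x, y, z, rx, ry, rz, jaw], ...]. A call has exactly 8 rows; each row shifts and turns the commanded pose from where the row before left it, along the tool's axes as they then stand; what a row does not reach is not made up. A row lasts 1/10 s, in which the tool goes at most 50 mm and 8.59 degrees, less where a joint would pass 70% of its speed; a pose out of reach is approached as far as the arm can. A call with a number of a shift or a turn outside -1 to 1 is refused whole. A call with a gripper value outside its range is refused whole. The fingers move at their own pace and stop on an object; "force" is the grip in N (left out, the last holds). Time passes only in rows, so rows that do not move let the fingers close, or fill a call up. It gives the time, the measured TCP pose, the force, the opening and the grip force at its end, in the units of the state.
- r.get_obs(): the state, without advancing time (a new reading comes with each control period).
- r.read_camera(name): name is "scene" or "side" or "wrist"; returns the picture (480x640x3 uint8, blue, green, red); there is no depth.
- r.get_calibration(name): a dict with "fx", "fy", "cx", "cy" (pixels), "rvec" (rotation vector, rad) and "tvec" (3), from world to camera coordinates, as OpenCV has them; the wrist camera has in their place "hand_eye" (4x4, takes a point from camera to tool coordinates, whose origin is the TCP and whose axes are the flange's). Camera axes: x right, y down, z forward; pixel columns grow to the right and rows downward; lengths in m; the calibration is good to about 2 mm. The wrist camera is an equidistant fisheye: a pixel r from the principal point sees the ray r / f radians off the axis. A picture is of the moment at which its call begins: read the wrist's pose just before it. get_calibration takes no time and is no camera call.
- r.job_done(): hands the job in; it is judged then, once.
Trained networks look in the newest picture that a camera, given by its name, has taken for a name from the list of things; names that differ only in an ending like _2 or _b are one class to them, and where a whole thing is asked for, a point or a joint stands for the part that bears it (a point fixed in the world has none). Each returns a list of dicts, best first, with "conf" (0 to 1); they miss things now and then, are a little off and sometimes report something else, mostly with a low value. They report only what shows in the picture. A call takes as long as a camera call.
- r.find_in(target, camera): "location" ([x, y, z] in m, in the coordinates of the camera as it stood for that picture, good to about 4 mm: the middle of the surface that is visible of it).
- r.regions_of(target, camera): "region" (480x640 bool, what is visible of it).
The state is a dict: "time": time; "qpos": joint angles; "joint_velocities": joint speeds; "joint_efforts": joint torques, N m; "ee_pos": TCP position; "orientation": TCP orientation; "force": force on the tool from outside, world axes, zero at the start; "torque": the same for the moment, N m; "finger_gap": finger opening in m; "grip_force": force on a finger pad.
Only numpy, scipy, OpenCV 4.12 (cv2) and the standard library are available. Lean on these libraries where they do the work, as an engineer would, in place of code of your own. Each camera call takes 0.05 s, during which the arm holds its last target. There are 200 camera calls.

## Working session

There is one attempt and no reset: what is moved stays moved. The work goes in short steps, Python scripts to look and compute and a tool call to move; the robot and the scene stay as the last step left them, time stands still between calls to the robot, and variables do not carry over. Pictures are saved under pics/ and viewed, at most 10 in all, crops included, and the job is handed in when it is done.

Besides the shell and the picture viewer there is one more tool, called after "Request:" as name(argument=value, ...) on one line, values as JSON. jog_arm: Moves the arm, as the interface text tells. Scaled input: -1 to 1 covers 40 mm each way for a shift and 5 degrees each way for a turn. Its arguments: {"type":"object","properties":{"commands":{"type":"array"},"force":{"type":"number"}},"required":["commands"]}

```bash
mkdir -p pics; cat > h.py <<'E'
import numpy as np, cv2
from scipy.spatial.transform import Rotation as R
from workcell import r
def toworld(p,cam):
    c=r.get_calibration(cam)
    if cam=="wrist":
        o=r.get_obs(); H=np.array(c["hand_eye"]); q=H[:3,:3]@p+H[:3,3]
        return R.from_rotvec(o["orientation"]).apply(q)+o["ee_pos"]
    Rm=R.from_rotvec(np.ravel(c["rvec"])); return Rm.inv().apply(np.array(p)-np.ravel(c["tvec"]))
def ray(u,v,cam,z):
    c=r.get_calibration(cam); Rm=R.from_rotvec(np.ravel(c["rvec"])).inv()
    d=Rm.apply([(u-c["cx"])/c["fx"],(v-c["cy"])/c["fy"],1]); o=-Rm.apply(np.ravel(c["tvec"]))
    return o+d*(z-o[2])/d[2]
E
python3 - <<'E'
from h import *
o=r.get_obs(); print({k:np.round(v,3) for k,v in o.items()})
for cam in ("scene","side"):
    cv2.imwrite(f"pics/{cam}0.png",r.read_camera(cam))
    for t in ("canister","cap_top","button_knob","turnbutton","swing_arm","bottle","eyepiece","stone_tray"):
        for d in r.find_in(t,cam)[:2]: print(cam,t,round(d["conf"],2),np.round(toworld(d["location"],cam),4))
E
```

```text
{'time': np.float64(0.0), 'qpos': array([-0.155,  0.264, -0.049,  1.259,  0.   ,  1.415]), 'joint_velocities': array([-0.001, -0.001, -0.   ,  0.   , -0.   ,  0.   ]), 'joint_efforts': array([ 1.0000e-03, -6.3761e+01,  3.8457e+01,  1.4000e-02,  0.0000e+00,
       -0.0000e+00]), 'ee_pos': array([0.525, 0.   , 0.231]), 'orientation': array([-2.221e+00, -2.221e+00,  1.000e-03]), 'force': array([ 1.139, -0.754,  0.084]), 'torque': array([ 0.041,  0.019, -0.033]), 'grip_force': np.float64(0.0), 'finger_gap': np.float64(0.085)}
scene canister 0.89 [ 0.6276 -0.0943  0.0188]
scene canister 0.74 [0.6288 0.0028 0.17  ]
scene cap_top 0.85 [0.6261 0.0017 0.1698]
scene button_knob 0.61 [ 0.5882 -0.1911  0.1765]
scene turnbutton 0.61 [ 0.584  -0.196   0.1765]
scene turnbutton 0.25 [6.265e-01 1.000e-04 1.690e-01]
scene swing_arm 0.56 [ 0.6377 -0.0022  0.1323]
scene bottle 0.89 [ 0.6478 -0.3872  0.066 ]
scene eyepiece 0.73 [ 0.4197 -0.3373  0.0593]
scene stone_tray 0.63 [0.4808 0.3509 0.0058]
side canister 0.87 [ 0.5698 -0.1265  0.0182]
side canister 0.59 [ 0.6048 -0.0097  0.1619]
side cap_top 0.8 [ 0.6066 -0.0115  0.1608]
side button_knob 0.55 [ 0.5708 -0.2001  0.1732]
side turnbutton 0.71 [ 0.5667 -0.1995  0.1763]
side turnbutton 0.18 [0.4709 0.344  0.013 ]
side swing_arm 0.82 [ 0.6135 -0.0162  0.1317]
side bottle 0.55 [ 0.6211 -0.4043  0.0589]
side bottle 0.19 [ 0.5719 -0.1221  0.0134]
side eyepiece 0.68 [ 0.4022 -0.3466  0.0578]
side stone_tray 0.93 [0.4699 0.3427 0.0128]
```

View pics/scene0.png

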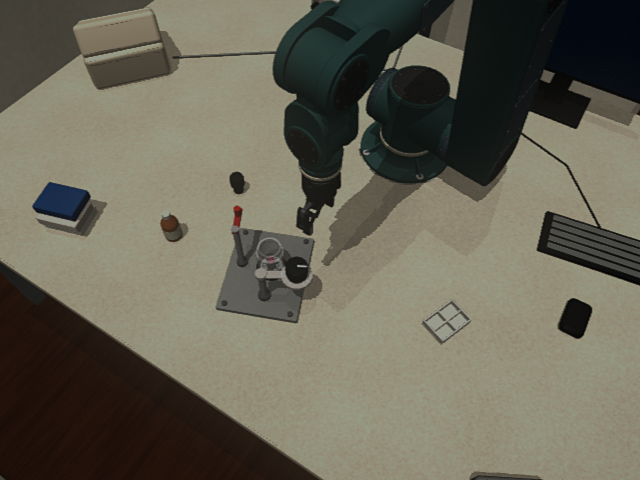

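View pics/side0.png

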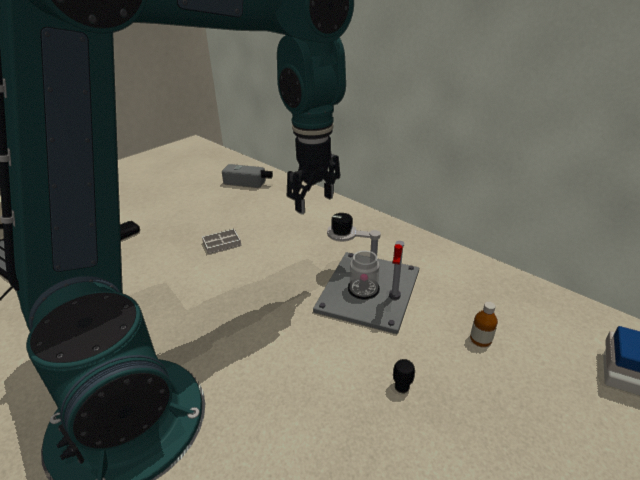

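The scene picture shows the plate with corners at about (246,229), (314,237), (299,321) and (217,308). The mouth is near (269,243), the cap near (297,268), the arm post at (264,268) and the red knob at (238,210). The side picture agrees, with the cap at (342,222), the canister at (364,262) and the knob at (398,250).

```bash
python3 - <<'E'
from h import *
s=np.array([ray(u,v,"scene",.016)[:2] for u,v in [(246,229),(314,237),(299,321),(217,308)]])
d=np.array([ray(u,v,"side",.016)[:2] for u,v in [(349,254),(420,266),(399,331),(315,309)]])
for P in (s,d):
    print(P.round(4).tolist(),P.mean(0).round(4),[np.linalg.norm(P[i]-P[i-1]).round(3) for i in range(4)])
print("posts scene armtop",ray(264,268,"scene",.14),"mouth",ray(269,243,"scene",.116),ray(365,257,"side",.116))
print("knob",ray(238,208,"scene",.1975),ray(398,246,"side",.1975),"cap",ray(297,265,"scene",.1695),ray(342,217,"side",.1695))
a=cv2.imread("pics/scene0.png")[190:340,200:340]; b=cv2.imread("pics/side0.png")[190:340,300:440]
cv2.imwrite("pics/z.png",cv2.resize(np.hstack([a,b]),None,fx=2.85,fy=2.85,interpolation=cv2.INTER_CUBIC))
w=r.read_camera("wrist"); cv2.imwrite("pics/w0.png",w); print(r.get_calibration("wrist"))
for t in ("cap_top","canister","button_knob","swing_arm"):
    for q in r.find_in(t,"wrist")[:2]: print(t,round(q["conf"],2),toworld(q["location"],"wrist").round(4))
E
```

```text
[[0.5198, -0.2342], [0.4416, -0.0605], [0.6739, 0.0403], [0.7543, -0.1539]] [ 0.5974 -0.102 ] [np.float64(0.248), np.float64(0.19), np.float64(0.253), np.float64(0.21)]
[[0.672, 0.0174], [0.7571, -0.1605], [0.5214, -0.2574], [0.4463, -0.0673]] [ 0.5992 -0.1169] [np.float64(0.241), np.float64(0.197), np.float64(0.255), np.float64(0.204)]
posts scene armtop [ 0.64959737 -0.07164231  0.14      ] mouth [ 0.57340235 -0.1117878   0.116     ] [ 0.58151365 -0.10729824  0.116     ]
knob [ 0.57098509 -0.19788583  0.1975    ] [ 0.57121786 -0.20234457  0.1975    ] cap [ 6.15245097e-01 -1.79221894e-04  1.69500000e-01] [ 0.61775101 -0.00218356  0.1695    ]
{'fx': 371.64829954431775, 'fy': 371.64829954431775, 'cx': 319.72577633804747, 'cy': 239.96637648667317, 'hand_eye': array([[-2.94544310e-04, -9.49751187e-01, -3.13005743e-01,
         8.18991696e-02],
       [ 9.99999406e-01,  4.88349897e-05, -1.08919798e-03,
         6.78408801e-04],
       [ 1.04975271e-03, -3.13005878e-01,  9.49750609e-01,
        -1.42816619e-01],
       [ 0.00000000e+00,  0.00000000e+00,  0.00000000e+00,
         1.00000000e+00]])}
cap_top 0.74 [0.6132 0.0063 0.1713]
canister 0.87 [ 0.5865 -0.0652  0.0214]
swing_arm 0.57 [0.614  0.0044 0.1534]
```

View pics/w0.png

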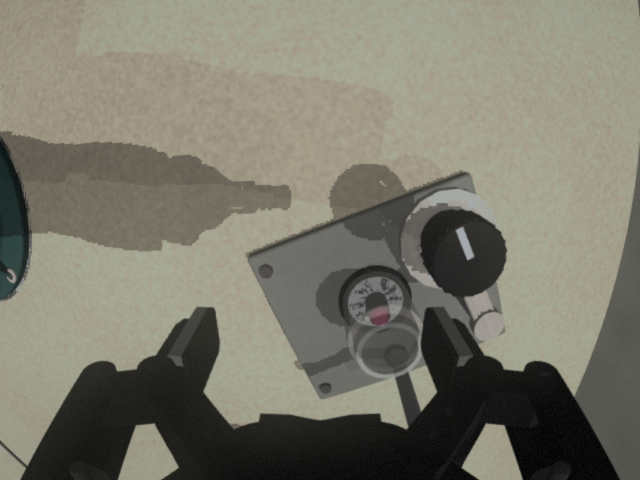

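View pics/z.png

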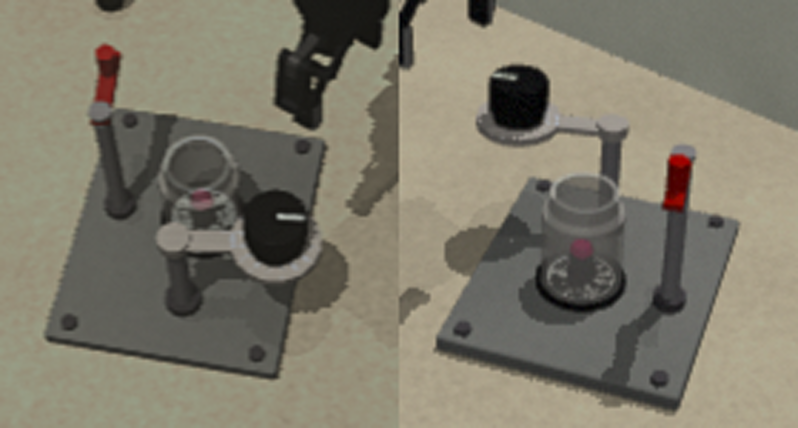

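The wrist picture shows the mouth at (386,345), the cap centre near (466,256) with its white line going up, the arm post top at (488,326), and plate corners at (465,173), (248,254) and (321,398). The zoom gives sharper scene and side points, so I'll fit everything together.

```bash
cat >> h.py <<'E'
def proj(P,cam,pose=None):
    c=r.get_calibration(cam); P=np.asarray(P,float)
    if cam!="wrist":
        p=R.from_rotvec(np.ravel(c["rvec"])).apply(P)+np.ravel(c["tvec"]); return np.array([c["fx"]*p[0]/p[2]+c["cx"],c["fy"]*p[1]/p[2]+c["cy"]])
    e,w=pose; H=np.array(c["hand_eye"]); t=R.from_rotvec(w).inv().apply(P-e); p=H[:3,:3].T@(t-H[:3,3])
    n=np.hypot(p[0],p[1]); th=np.arctan2(n,p[2]); return np.array([c["cx"]+c["fx"]*th*p[0]/n,c["cy"]+c["fy"]*th*p[1]/n])
E
cat > fit.py <<'E'
from h import *
from scipy.optimize import least_squares
o=r.get_obs(); pose=(o["ee_pos"],o["orientation"])
def model(x):
    X,Y,yaw,q,b,zp=x
    L={"M":(0,0,.116),"A":(.085,0,zp),"C":(.085-.085*np.cos(q),.085*np.sin(q),.169),"B":(0,-.08,.1715),
       "K":(-.045*np.sin(b),-.08+.045*np.cos(b),.1975)}
    for i,(a,c) in enumerate([(1,1),(1,-1),(-1,-1),(-1,1)]): L["P%d"%i]=(.015+a*.125,-.01+c*.105,.016)
    return {k:R.from_euler("z",yaw).apply(v)+[X,Y,0] for k,v in L.items()}
Z=lambda x,y:(200+x/2.85,190+y/2.85); S=lambda x,y:(300+(x-399)/2.85,190+y/2.85)
obs=[("scene","M",Z(199,163)),("scene","A",Z(173,236)),("scene","C",Z(277,216)),("scene","B",Z(101,112)),("scene","K",Z(107,51)),
("scene","P3",Z(325,140)),("scene","P0",Z(278,373)),("scene","P1",Z(48,335)),
("side","M",S(583,193)),("side","C",S(518,77)),("side","K",S(680,162)),("side","A",S(613,126)),("side","P0",S(530,178)),("side","P1",S(738,224)),("side","P2",S(677,402)),("side","P3",S(438,345)),
("wrist","M",(386,345)),("wrist","A",(488,326)),("wrist","C",(466,256)),("wrist","P0",(466,173)),("wrist","P3",(248,254)),("wrist","P2",(321,398))]
wt={"scene":1,"side":1,"wrist":.6}
def res(x):
    m=model(x); return np.concatenate([(proj(m[k],c,pose)-p)*wt[c] for c,k,p in obs])
best=None
for yaw in np.arange(-3,3.2,.5):
    s=least_squares(res,[.58,-.11,yaw,1.2,1.8,.14],loss="soft_l1")
    if best is None or s.cost<best.cost: best=s
print(best.x.round(4),best.cost)
for (c,k,p),e in zip(obs,best.fun.reshape(-1,2)): print(c,k,e.round(1),end="; ")
print(); [print(k,v.round(4)) for k,v in model(best.x).items()]
E
python3 fit.py
```

```text
Traceback (most recent call last):
  File "fit.py", line 20, in <module>
    s=least_squares(res,[.58,-.11,yaw,1.2,1.8,.14],loss="soft_l1")
  File "fit.py", line 17, in res
    m=model(x); return np.concatenate([(proj(m[k],c,pose)-p)*wt[c] for c,k,p in obs])
                                        ~~~~^^^^^^^^^^^^^
  File "h.py", line 15, in proj
    c=r.get_calibration(cam); P=np.asarray(P,float)
ValueError: time passes only in moves, steps and waits
```

```bash
sed -i 's/^def toworld/from functools import cache\ncal=cache(lambda n:r.get_calibration(n))\ndef toworld/; s/c=r.get_calibration(cam)/c=cal(cam)/' h.py; python3 fit.py 2>&1 | tail -20
```

```text
[ 0.5822 -0.104  -5.8995  1.4167  1.7136  0.132 ] 27.270754879356087
scene M [-0.2 -0.3]; scene A [0.6 0.3]; scene C [-0.3  0.2]; scene B [0.2 0.3]; scene K [-1.1  0.2]; scene P3 [ 0.4 -0.8]; scene P0 [-0.4  0.2]; scene P1 [-1.4 -0.1]; side M [-0.5 -1.4]; side C [-0.7 -0.2]; side K [-0.7 -1.5]; side A [-1.1 -1.6]; side P0 [-1.1 -1.8]; side P1 [-0.1 -2.6]; side P2 [-0.1 -1.7]; side P3 [-2.2 -3.7]; wrist M [0.3 4.5]; wrist A [-1.5  0.1]; wrist C [0.5 2.6]; wrist P0 [ 1.2 -0.4]; wrist P3 [-3.1  3. ]; wrist P2 [-1.7  1.5]; 
M [ 0.5822 -0.104   0.116 ]
A [ 0.661  -0.0722  0.132 ]
C [0.6175 0.0008 0.169 ]
B [ 0.6121 -0.1782  0.1715]
K [ 0.5732 -0.2008  0.1975]
P0 [0.6765 0.0365 0.016 ]
P1 [ 0.7551 -0.1582  0.016 ]
P2 [ 0.5232 -0.2518  0.016 ]
P3 [ 0.4446 -0.0571  0.016 ]
```

Request:
jog_arm(commands=[[0, 0.77, 0, 0, 0, 0, 0], [0, 0.77, 0, 0, 0, 0, 0], [0, 0.77, 0, 0, 0, 0, 0], [0, 0, 0, 0, 0, -1, 0], [0, 0, 0, 0, 0, -1, 0], [0, 0, 0, 0, 0, -1, 0], [0, 0, 0, 0, 0, -1, 0], [0, 0, 0, 0, 0, -1, 0]], force=60)

```text
time: 1.95
ee_pos: [0.6174, -0.0, 0.2312]
orientation: [-1.683, -2.652, 0.0]
force: [-0.2, 0.3, 0.2]
finger_gap: 0.0852
grip_force: 0.0
```

Request:
jog_arm(commands=[[0, 0, 0, 0, 0, -1, 0], [0, 0, 0, 0, 0, -1, 0], [0, 0, 0, 0, 0, -1, 0], [0, 0, 0, 0, 0, -1, 0], [0, 0, 0, 0, 0, -1, 0], [0, 0, 0, 0, 0, -1, 0], [0, 0, 0, 0, 0, -1, 0], [0, 0, 0, 0, 0, -1, 0]])

```text
time: 2.75
ee_pos: [0.6174, -0.0, 0.2312]
orientation: [-0.674, -3.068, 0.0]
force: [0.5, 0.9, -0.2]
finger_gap: 0.0855
grip_force: 0.0
```

Request:
jog_arm(commands=[[0, 0, 0, 0, 0, -1, 0], [0, 0, 0, 0, 0, -1, 0], [0, 0, 0, 0, 0, -1, 0], [0, 0, 0, 0, 0, -1, 0], [0, 0, 0, 0, 0, -1, 0], [0, 0, 0, 0, 0, 0, 0], [0, 0, 0, 0, 0, 0, 0], [0, 0, 0, 0, 0, 0, 0]])

```text
time: 3.55
ee_pos: [0.6174, -0.0, 0.2313]
orientation: [-0.003, -3.142, 0.0]
force: [0.7, -0.6, -1.4]
finger_gap: 0.0856
grip_force: 0.0
```

```bash
python3 - <<'E'
from h import *
o=r.get_obs(); print(o["time"],o["qpos"].round(3),o["ee_pos"].round(4),R.from_rotvec(o["orientation"]).as_matrix().round(2).tolist())
w=r.read_camera("wrist"); cv2.imwrite("pics/w1.png",w)
for t in ("cap_top",):
    for q in r.find_in(t,"wrist")[:2]: print(t,round(q["conf"],2),toworld(q["location"],"wrist").round(4))
for P in ([.6175,.0008,.1695],[.5822,-.104,.116]): print(proj(P,"wrist",(o["ee_pos"],o["orientation"])))
E
```

```text
3.55 [-0.132  0.426  0.201  1.346 -0.    -0.13 ] [ 0.6174 -0.      0.2313] [[-1.0, 0.0, -0.0], [0.0, 1.0, -0.0], [0.0, -0.0, -1.0]]
cap_top 0.8 [0.614  0.0013 0.1747]
[318.46447584 260.21507909]
[176.87552055 188.4945085 ]
```

View pics/w1.png

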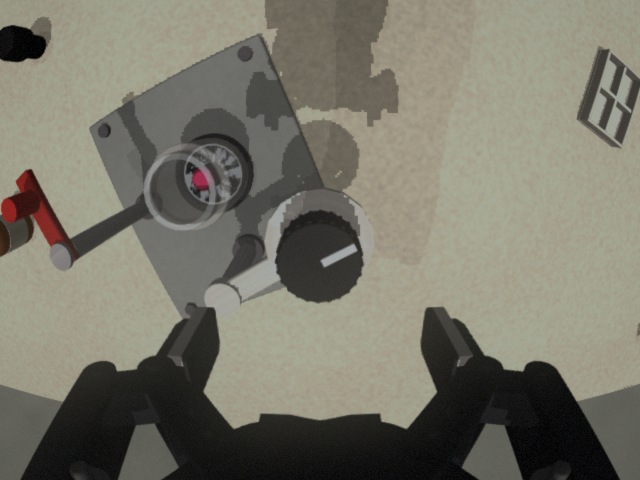

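Cap disc is centred at about (320,259), matching the prediction of (318,260). The mouth is at (186,187), the arm post top at (222,297), the button post at (62,256), the knob top at (13,207), and plate corners at (260,35) and (90,127). I'll refit with these.

```bash
python3 - <<'E'
s=open("fit.py").read()
s=s.replace('o=r.get_obs(); pose=(o["ee_pos"],o["orientation"])','pose={"wrist":(np.array([.525,0,.231]),np.array([-2.2214,-2.2214,.001])),"w1":(np.array([.6174,0,.2313]),np.array([-.003,-3.1415,0])),"scene":None,"side":None}')
s=s.replace('(321,398))]','(321,398)),("w1","M",(186,187)),("w1","A",(222,297)),("w1","C",(320,259)),("w1","B",(62,256)),("w1","K",(13,207)),("w1","P3",(261,36)),("w1","P2",(90,127))]')
s=s.replace('"wrist":.6}','"wrist":.6,"w1":.6}').replace("proj(m[k],c,pose)","proj(m[k],'wrist' if c=='w1' else c,pose[c])")
open("fit.py","w").write(s)
E
python3 fit.py
```

```text
[ 0.5831 -0.103   0.3825  1.403   1.6728  0.1335] 40.10285699782249
scene M [-0.1  0.2]; scene A [0.6 0.5]; scene C [-0.2  0.3]; scene B [0.3 0.7]; scene K [-0.2  0.7]; scene P3 [ 0.6 -0.4]; scene P0 [-0.3  0.7]; scene P1 [-1.4  0.3]; side M [-0.5 -1.7]; side C [-0.8 -0.3]; side K [-1.7 -1.9]; side A [-1.1 -2.4]; side P0 [-1.1 -2. ]; side P1 [-0.1 -2.9]; side P2 [-0.3 -2.1]; side P3 [-2.3 -4.1]; wrist M [0.4 3. ]; wrist A [-0.6 -0.9]; wrist C [0.  0.7]; wrist P0 [ 1.5 -1.9]; wrist P3 [-3.3  1.5]; wrist P2 [-1.8  0.8]; w1 M [-4.7  1.6]; w1 A [-0.1  0.6]; w1 C [-0.6  0.6]; w1 B [ 0.6 -2.2]; w1 K [-2.9  0. ]; w1 P3 [-1.2 -3.3]; w1 P2 [-1.5 -0.8]; 
M [ 0.5831 -0.103   0.116 ]
A [ 0.662  -0.0713  0.1335]
C [0.6175 0.0012 0.169 ]
B [ 0.613  -0.1772  0.1715]
K [ 0.5731 -0.1982  0.1975]
P0 [0.6775 0.0374 0.016 ]
P1 [ 0.7559 -0.1575  0.016 ]
P2 [ 0.524  -0.2508  0.016 ]
P3 [ 0.4456 -0.0559  0.016 ]
```

Request:
jog_arm(commands=[[0, 0.03, 0.5, 0, 0, 0, 0], [0, 0, 0.5, 0, 0, 0, 0], [0, 0, 0.5, 0, 0, 0, 0], [0, 0, 0.4, 0, 0, 0, 0], [0, 0, 0.3, 0, 0, 0, 0], [0, 0, 0, 0, 0, 0, 0.4], [0, 0, 0, 0, 0, 0, 1], [0, 0, 0, 0, 0, 0, 1]], force=40)

```text
time: 4.45
ee_pos: [0.6182, 0.0009, 0.1444]
orientation: [0.0, 3.14, -0.001]
force: [-0.3, -1.5, 0.6]
finger_gap: 0.051
grip_force: 41.6
```

Request:
jog_arm(commands=[[0, 0, 0, 0, 0, 0, 1], [0, 0, 0, 0, 0, 0, 1], [0, 0, 0, 0, 0, 0, 1], [0, 0, 0, 0, 0, 0, 1], [0, 0, 0, 0, 0, 0, 1], [0, 0, 0, 0, 0, 0, 1], [0, 0, 0, 0, 0, 0, 1], [0, 0, 0, 0, 0, 0, 1]])

```text
time: 5.25
ee_pos: [0.6181, 0.0009, 0.1443]
orientation: [0.0, 3.14, -0.001]
force: [0.9, -2.2, 6.1]
finger_gap: 0.0504
grip_force: 42.0
```

Request:
jog_arm(commands=[[0.153, -0.103, 0, 0, 0, -1, 1], [0.153, -0.103, 0, 0, 0, -1, 1], [0.153, -0.103, 0, 0, 0, -1, 1], [0.153, -0.103, 0, 0, 0, -1, 1], [0.153, -0.103, 0, 0, 0, -1, 1], [0.153, -0.103, 0, 0, 0, -1, 1], [0, 0, 0, 0, 0, 0, 1], [0, 0, 0, 0, 0, 0, 1]])

```text
time: 6.05
ee_pos: [0.5877, -0.0308, 0.1443]
orientation: [-0.812, 3.033, -0.001]
force: [0.8, -1.9, 8.2]
finger_gap: 0.0509
grip_force: 42.3
```

Request:
jog_arm(commands=[[0.153, -0.103, 0, 0, 0, -1, 1], [0.153, -0.103, 0, 0, 0, -1, 1], [0.153, -0.103, 0, 0, 0, -1, 1], [0.153, -0.103, 0, 0, 0, -1, 1], [0.153, -0.103, 0, 0, 0, -1, 1], [0.153, -0.103, 0, 0, 0, -1, 1], [0.153, -0.103, 0, 0, 0, -1, 1], [0, 0, 0, 0, 0, 0, 1]])

```text
time: 6.85
ee_pos: [0.5772, -0.0812, 0.1442]
orientation: [1.691, -2.648, 0.001]
force: [-4.9, 0.0, 12.3]
finger_gap: 0.0507
grip_force: 42.8
```

Request:
jog_arm(commands=[[0.153, -0.103, 0, 0, 0, -1, 1], [0.153, -0.103, 0, 0, 0, -1, 1], [0.153, -0.103, 0, 0, 0, -1, 1], [0, 0, 0, 0, 0, 0, 1], [0, 0, 0, 0, 0, 0, 1], [0, 0, 0, 0, 0, 0, 1], [0, 0, 0, 0, 0, 0, 1], [0, 0, 0, 0, 0, 0, 1]])

```text
time: 7.65
ee_pos: [0.582, -0.1023, 0.1442]
orientation: [2.018, -2.406, 0.001]
force: [-8.2, -3.9, 13.0]
finger_gap: 0.051
grip_force: 42.9
```

```bash
python3 - <<'E'
from h import *
o=r.get_obs(); print(o["time"],o["qpos"].round(3),o["ee_pos"].round(4),o["force"].round(1),o["torque"].round(2))
R0=R.from_rotvec(o["orientation"]); print(R0.as_matrix().round(3).tolist())
a=cv2.imwrite("pics/w2.png",r.read_camera("wrist")); s=r.read_camera("scene"); d=r.read_camera("side")
b=np.hstack([s[190:340,200:340],d[190:340,300:440]])
cv2.imwrite("pics/z2.png",cv2.resize(b,None,fx=2.85,fy=2.85,interpolation=cv2.INTER_CUBIC))
E
```

```text
7.65 [-0.311  0.413 -0.06   1.098 -0.002 -1.707] [ 0.582  -0.1023  0.1442] [-8.2 -3.9 13. ] [-0.79  1.84 -0.01]
[[-0.174, -0.985, -0.001], [-0.985, 0.174, -0.001], [0.001, 0.001, -1.0]]
```

View pics/z2.png

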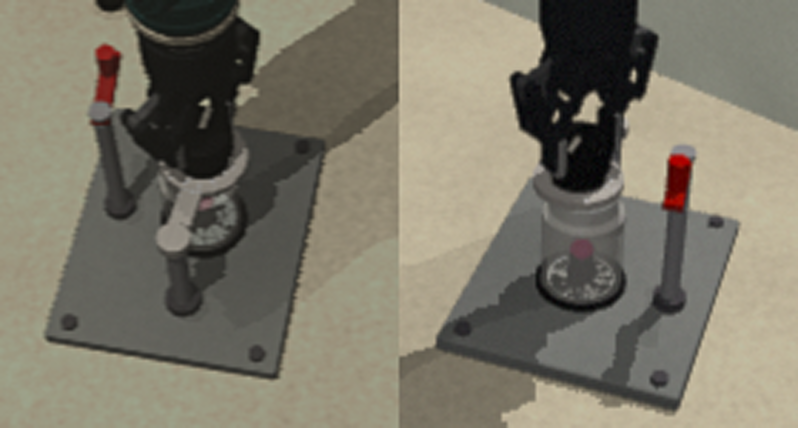

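View pics/w2.png

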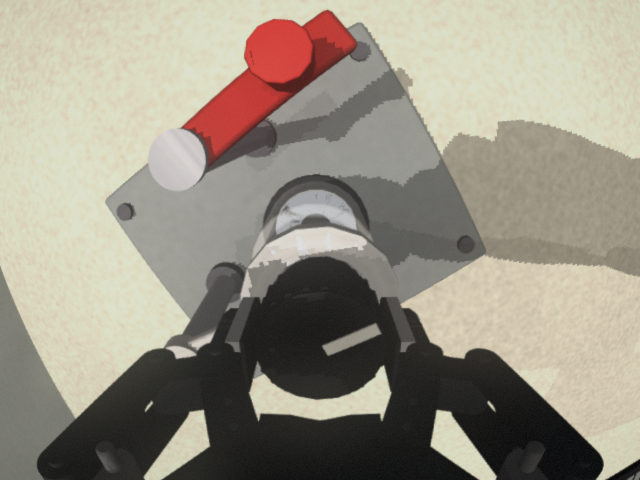

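The scene and side zooms show the collar sitting over the canister. The wrist view has the cap centre near (321,328), the base ring at (317,222), the button post top at (177,160), the knob top at (279,51), and plate corners at (484,251), (360,23) and (107,202). I'll check how well it is centred.

```bash
python3 - <<'E'
s=open("fit.py").read()
s=s.replace('"scene":None','"w2":(np.array([.582,-.1023,.1442]),R.from_matrix(np.array([[-.174,-.985,-.001],[-.985,.174,-.001],[.001,.001,-1]])).as_rotvec()),"scene":None')
s=s.replace('(90,127))]','(90,127)),("w2","P3",(484,251)),("w2","P2",(360,23)),("w2","P1",(107,202)),("w2","B",(177,160)),("w2","K",(279,51))]')
s=s.replace('"w1":.6}','"w1":.6,"w2":.6}').replace("c=='w1'","c[0]=='w'")
s+='''
for keep in (["w2"],["wrist","w1","w2"],["scene"],["side"]):
    O=obs; obs=[t for t in O if t[0] in keep]; t=least_squares(res,best.x,loss="soft_l1"); print(keep,t.x.round(4)); obs=O
M=best.x[:3]; T=np.array([.582,-.1023])-M[:2]; print("TCP in canister frame",R.from_euler("z",-M[2]).apply([*T,0]).round(4))
'''
open("fit.py","w").write(s)
E
python3 fit.py
```

```text
[ 0.5845 -0.1033  0.3867  1.3844  1.67    0.1325] 50.41483856533439
scene M [-0.6  0.5]; scene A [0.4 1.1]; scene C [-0.5  0. ]; scene B [-0.2  1.2]; scene K [-0.7  1.1]; scene P3 [ 0.1 -0.2]; scene P0 [-0.5  1. ]; scene P1 [-1.6  0.9]; side M [-0.1 -1.9]; side C [-0.6 -0.1]; side K [-1.1 -2.3]; side A [-0.8 -2.3]; side P0 [-0.9 -2.2]; side P1 [ 0.  -3.2]; side P2 [ 0.4 -2.5]; side P3 [-1.7 -4.2]; wrist M [2.6 2.4]; wrist A [ 1.2 -2.3]; wrist C [1.2 0.4]; wrist P0 [ 2.7 -2.6]; wrist P3 [-1.8  1.4]; wrist P2 [-0.2  0.6]; w1 M [-3.7  1.8]; w1 A [1.4 0.4]; w1 C [ 0.2 -0.9]; w1 B [ 1.5 -1.7]; w1 K [-2.1  0.6]; w1 P3 [-0.8 -3.3]; w1 P2 [-1.2 -0.4]; w2 P3 [2.7 0.8]; w2 P2 [ 0.2 -2.3]; w2 P1 [-2.7  0. ]; w2 B [ 2.4 -0.9]; w2 K [ 0.5 -0.1]; 
M [ 0.5845 -0.1033  0.116 ]
A [ 0.6633 -0.0712  0.1325]
C [6.172e-01 2.000e-04 1.690e-01]
B [ 0.6147 -0.1774  0.1715]
K [ 0.5749 -0.1984  0.1975]
P0 [0.6784 0.0375 0.016 ]
P1 [ 0.7576 -0.157   0.016 ]
P2 [ 0.526  -0.2513  0.016 ]
P3 [ 0.4468 -0.0568  0.016 ]
['w2'] [ 0.5852 -0.1031  0.3851  1.3799  1.6698  0.1325]
['wrist', 'w1', 'w2'] [ 0.5849 -0.103   0.3842  1.377   1.6741  0.1329]
['scene'] [ 0.5822 -0.1038  0.3864  1.4106  1.658   0.1342]
['side'] [ 0.5776 -0.1098  0.3853  1.4863  1.6927  0.1318]
TCP in canister frame [-0.002   0.0019  0.    ]
```

Request:
jog_arm(commands=[[0.03, -0.02, 0, 0, 0, 0, 1], [0, 0, 0.005, 0, 0, 1, 1], [0, 0, 0.005, 0, 0, 1, 1], [0, 0, 0.005, 0, 0, 1, 1], [0, 0, 0.005, 0, 0, 1, 1], [0, 0, 0.005, 0, 0, 1, 1], [0, 0, 0.005, 0, 0, 1, 1], [0, 0, 0.005, 0, 0, 1, 1]])

```text
time: 8.6
ee_pos: [0.5813, -0.1034, 0.1426]
orientation: [1.195, -2.902, -0.0]
force: [-17.0, -4.8, 16.7]
finger_gap: 0.0509
grip_force: 43.1
```

Request:
jog_arm(commands=[[0, 0, 0.005, 0, 0, 1, 1], [0, 0, 0.005, 0, 0, 1, 1], [0, 0, 0.005, 0, 0, 1, 1], [0, 0, 0.005, 0, 0, 1, 1], [0, 0, 0.005, 0, 0, 1, 1], [0, 0, 0.005, 0, 0, 1, 1], [0, 0, 0.005, 0, 0, 1, 1], [0, 0, 0.005, 0, 0, 1, 1]])

```text
time: 9.4
ee_pos: [0.5813, -0.1035, 0.141]
orientation: [0.131, -3.136, 0.002]
force: [-16.4, -4.5, 16.0]
finger_gap: 0.0508
grip_force: 43.2
```

```bash
python3 - <<'E'
from h import *
o=r.get_obs(); print(o["time"],o["qpos"].round(3),o["ee_pos"].round(4),o["force"].round(1),o["torque"].round(2))
E
```

```text
9.4 [-0.313  0.416 -0.065  1.093 -0.002 -0.396] [ 0.5813 -0.1035  0.141 ] [-16.4  -4.5  16. ] [-0.8   3.32  0.08]
```

Request:
jog_arm(commands=[[0.03, 0, 0, 0, 0, 1, 1], [0, 0, 0, 0, 0, 1, 1], [0, 0, 0.004, 0, 0, 1, 1], [0, 0, 0.005, 0, 0, 1, 1], [0, 0, 0.005, 0, 0, 1, 1], [0, 0, 0.005, 0, 0, 1, 1], [0, 0, 0.005, 0, 0, 1, 1], [0, 0, 0.005, 0, 0, 1, 1]])

```text
time: 10.2
ee_pos: [0.582, -0.103, 0.1397]
orientation: [-0.95, -2.995, -0.001]
force: [-2.4, 0.5, 5.8]
finger_gap: 0.0508
grip_force: 42.4
```

Request:
jog_arm(commands=[[0, 0, 0.005, 0, 0, 1, 1], [0, 0, 0.005, 0, 0, 1, 1], [0, 0, 0.005, 0, 0, 1, 1], [0, 0, 0.005, 0, 0, 1, 1], [0, 0, 0.005, 0, 0, 1, 1], [0, 0, 0.005, 0, 0, 1, 1], [0, 0, 0.005, 0, 0, 1, 1], [0, 0, 0.005, 0, 0, 1, 1]])

```text
time: 11.0
ee_pos: [0.5839, -0.1024, 0.1383]
orientation: [1.915, 2.488, 0.006]
force: [9.7, 6.3, 0.3]
finger_gap: 0.0507
grip_force: 42.0
```

Request:
jog_arm(commands=[[0, 0, 0.005, 0, 0, 1, 1], [0, 0, 0.005, 0, 0, 1, 1], [0, 0, 0.005, 0, 0, 1, 1], [0, 0, 0.005, 0, 0, 1, 1], [0, 0, 0.005, 0, 0, 1, 1], [0, 0, 0.005, 0, 0, 1, 1], [0, 0, 0.005, 0, 0, 1, 1], [0, 0, 0.005, 0, 0, 1, 1]])

```text
time: 11.8
ee_pos: [0.5855, -0.1023, 0.1369]
orientation: [2.65, 1.684, 0.011]
force: [18.2, 8.8, -4.2]
finger_gap: 0.0507
grip_force: 42.3
```

```bash
python3 - <<'E'
from h import *
o=r.get_obs(); print(o["time"],o["qpos"].round(3),o["ee_pos"].round(4),o["force"].round(1),o["torque"].round(2))
E
```

```text
11.8 [-0.312  0.418 -0.072  1.075  0.004  1.697] [ 0.5855 -0.1023  0.1369] [18.2  8.8 -4.2] [ 1.75 -4.1   0.14]
```

Request:
jog_arm(commands=[[0.03, 0.03, 0.005, 0, 0, 1, 1], [0, 0, 0.005, 0, 0, 1, 1], [0, 0, 0.005, 0, 0, 1, 1], [0, 0, 0.005, 0, 0, 1, 1], [0, 0, 0.005, 0, 0, 1, 1], [0, 0, 0.005, 0, 0, 1, 1], [0, 0, 0, 0, 0, 0, 1], [0, 0, 0, 0, 0, 0, 1]])

```text
time: 12.6
ee_pos: [0.5865, -0.102, 0.1357]
orientation: [2.996, 0.946, 0.009]
force: [13.7, 6.5, -1.8]
finger_gap: 0.0504
grip_force: 42.5
```

```bash
python3 - <<'E'
from h import *
o=r.get_obs(); print(o["time"],o["qpos"].round(3),o["ee_pos"].round(4),o["force"].round(1),o["torque"].round(2))
E
```

```text
12.6 [-0.311  0.421 -0.071  1.074  0.003  2.219] [ 0.5865 -0.102   0.1357] [13.7  6.5 -1.8] [ 1.14 -3.05 -0.01]
```

Request:
jog_arm(commands=[[0, 0.03, 0.003, 0, 0, 1, 1], [0, 0, 0, 0, 0, 1, 1], [0, 0, 0, 0, 0, 1, 1], [0, 0, 0, 0, 0, 1, 1], [0, 0, 0, 0, 0, 0, 1], [0, 0, 0, 0, 0, 0, 1], [0, 0, 0, 0, 0, 0, 1], [0, 0, 0, 0, 0, 0, 1]])

```text
time: 13.4
ee_pos: [0.5843, -0.1029, 0.135]
orientation: [-3.113, -0.415, -0.0]
force: [-3.5, 5.8, 6.2]
finger_gap: 0.0505
grip_force: 44.5
```

```bash
python3 - <<'E'
from h import *
o=r.get_obs(); print(o["time"],o["qpos"].round(3),o["ee_pos"].round(4),o["force"].round(1),o["torque"].round(2))
E
```

```text
13.4 [-3.120e-01  4.220e-01 -7.100e-02  1.078e+00  1.000e-03  2.564e+00] [ 0.5843 -0.1029  0.135 ] [-3.5  5.8  6.2] [1.07 0.47 0.82]
```

Request:
jog_arm(commands=[[0, 0, 0, 0, 0, 1, 1], [0, 0, 0, 0, 0, 1, 1], [0, 0, 0, 0, 0, 0, 1], [0, 0, 0, 0, 0, 0, 1], [0, 0, 0, 0, 0, 0, 1], [0, 0, 0, 0, 0, 0, 1], [0, 0, 0, 0, 0, 0, 1], [0, 0, 0, 0, 0, 0, 1]])

```text
time: 14.2
ee_pos: [0.5837, -0.1029, 0.1347]
orientation: [-3.137, -0.142, 0.002]
force: [-4.9, 3.5, 5.0]
finger_gap: 0.0507
grip_force: 44.8
```

```bash
python3 - <<'E'
from h import *
o=r.get_obs(); print(o["time"],o["qpos"].round(3),o["ee_pos"].round(4),o["force"].round(1),o["torque"].round(2))
a=cv2.imread("pics/w2.png"); b=r.read_camera("wrist"); cv2.imwrite("pics/w3.png",b)
cv2.imwrite("pics/cmp.png",cv2.resize(np.hstack([a[220:420,210:430],b[220:420,210:430]]),None,fx=1.7,fy=1.7))
E
```

```text
14.2 [-3.120e-01  4.220e-01 -7.200e-02  1.079e+00  1.000e-03  2.739e+00] [ 0.5837 -0.1029  0.1347] [-4.9  3.5  5. ] [0.92 1.11 0.91]
```

View pics/cmp.png

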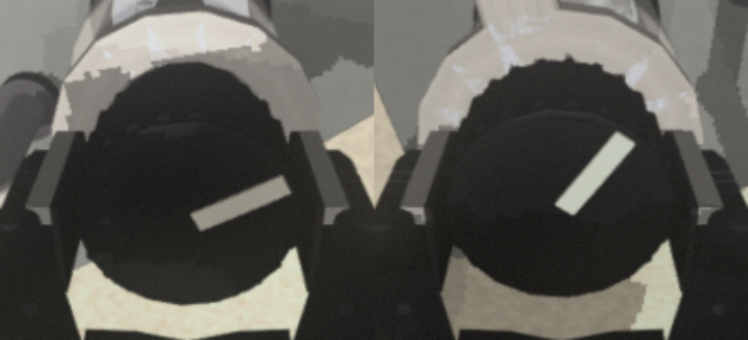

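Comparing the white line with the earlier view, the cap slipped about 27° in the hand against 255° turned. That gives about 3.98 rad with a raised stop torque (0.9 N m), so the cap is home. I'll release it, lift off and rotate back.

Request:
jog_arm(commands=[[0, 0, 0, 0, 0, 0, 0.1], [0, 0, 0, 0, 0, 0, 0.1], [0, 0, 0, 0, 0, 0, 0.1], [0, 0, -0.4, 0, 0, 0, 0.1], [0, 0, -0.5, 0, 0, 0, 0.1], [0, 0, -0.5, 0, 0, 0, 0.1], [0, 0, -0.5, 0, 0, -1, 0.3], [0, 0, -0.5, 0, 0, -1, 0.3]], force=30)

```text
time: 15.05
ee_pos: [0.5845, -0.1038, 0.2315]
orientation: [3.114, 0.416, 0.0]
force: [0.5, -0.9, 0.3]
finger_gap: 0.0597
grip_force: 0.0
```

Request:
jog_arm(commands=[[0, 0, 0, 0, 0, -1, 0.4], [0, 0, 0, 0, 0, -1, 0.4], [0, 0, 0, 0, 0, -1, 0.4], [0, 0, 0, 0, 0, -1, 0.4], [0, 0, 0, 0, 0, -1, 0.4], [0, 0, 0, 0, 0, -1, 0.4], [0, 0, 0, 0, 0, -1, 0.4], [0, 0, 0, 0, 0, -1, 0.4]])

```text
time: 15.85
ee_pos: [0.5846, -0.1038, 0.2306]
orientation: [2.784, 1.456, 0.0]
force: [-0.5, -0.3, 0.7]
finger_gap: 0.0512
grip_force: 0.0
```

Request:
jog_arm(commands=[[0, 0, 0, 0, 0, -1, 0.4], [0, 0, 0, 0, 0, -1, 0.4], [0, 0, 0, 0, 0, -1, 0.4], [0, 0, 0, 0, 0, -1, 0.4], [0, 0, 0, 0, 0, -1, 0.4], [0, 0, 0, 0, 0, -1, 0.4], [0, 0, 0, 0, 0, -1, 0.4], [0, 0, 0, 0, 0, -1, 0.4]])

```text
time: 16.65
ee_pos: [0.5846, -0.1038, 0.2306]
orientation: [2.118, 2.32, 0.0]
force: [-0.0, 0.3, -0.5]
finger_gap: 0.0509
grip_force: 0.0
```

Request:
jog_arm(commands=[[0, 0, 0, 0, 0, -1, 0.4], [0, 0, 0, 0, 0, -1, 0.4], [0, 0, 0, 0, 0, -1, 0.4], [0, 0, 0, 0, 0, -1, 0.4], [0, 0, 0, 0, 0, -1, 0.4], [0, 0, 0, 0, 0, -1, 0.4], [0, 0, 0, 0, 0, -1, 0.4], [0, 0, 0, 0, 0, -1, 0.4]])

```text
time: 17.45
ee_pos: [0.5846, -0.1038, 0.2306]
orientation: [1.197, 2.905, -0.0]
force: [-0.3, 0.1, 0.5]
finger_gap: 0.0508
grip_force: 0.0
```

Request:
jog_arm(commands=[[0, 0, 0, 0, 0, -1, 0.4], [0, 0, 0, 0, 0, -1, 0.4], [0, 0, 0, 0, 0, -1, 0.4], [0, 0, 0, 0, 0, -1, 0.4], [0, 0, 0, 0, 0, -1, 0.4], [0, 0, 0, 0, 0, -1, 0.4], [0, 0, 0, 0, 0, -1, 0.4], [0, 0, 0, 0, 0, -1, 0.4]])

```text
time: 18.25
ee_pos: [0.5846, -0.1038, 0.2306]
orientation: [0.131, 3.139, -0.0]
force: [-0.7, -0.3, -0.7]
finger_gap: 0.0512
grip_force: 0.0
```

Request:
jog_arm(commands=[[0, 0, 0, 0, 0, -1, 0.4], [0, 0, 0, 0, 0, -1, 0.4], [0.1, -0.5, 0, 0, 0, 0, 0.4], [0.1, -0.5, 0, 0, 0, 0, 0.4], [0.1, -0.5, 0, 0, 0, 0, 0.4], [0.1, -0.5, 0, 0, 0, 0, 0.4], [0, -0.36, 0, 0, 0, 0, 0.4], [0, 0, 0, 0, 0, 0, 0.4]])

```text
time: 19.05
ee_pos: [0.577, -0.2007, 0.2303]
orientation: [0.135, -3.139, 0.0]
force: [0.7, -0.0, 0.7]
finger_gap: 0.0516
grip_force: 0.0
```

```bash
python3 - <<'E'
from h import *
o=r.get_obs(); R0=R.from_rotvec(o["orientation"]); print(o["time"],o["qpos"].round(3),o["ee_pos"].round(4),R0.as_matrix()[:2,:2].round(3).tolist(),o["finger_gap"])
w=r.read_camera("wrist"); cv2.imwrite("pics/w4.png",w)
for P in ([.575,-.1984,.1975],[.6147,-.1774,.1715]): print(proj(P,"wrist",(o["ee_pos"],o["orientation"])).round(0))
for t in ("button_knob","cap_top"):
    for q in r.find_in(t,"wrist")[:1]: print(t,round(q["conf"],2),toworld(q["location"],"wrist").round(4))
E
```

```text
19.05 [-0.468  0.414  0.179  1.336 -0.    -0.554] [ 0.577  -0.2007  0.2303] [[-0.996, -0.086], [-0.086, 0.996]] 0.051600186028995264
[322. 277.]
[349. 320.]
button_knob 0.69 [ 0.58   -0.1964  0.1731]
cap_top 0.75 [ 0.5801 -0.1049  0.1627]
```

View pics/w4.png

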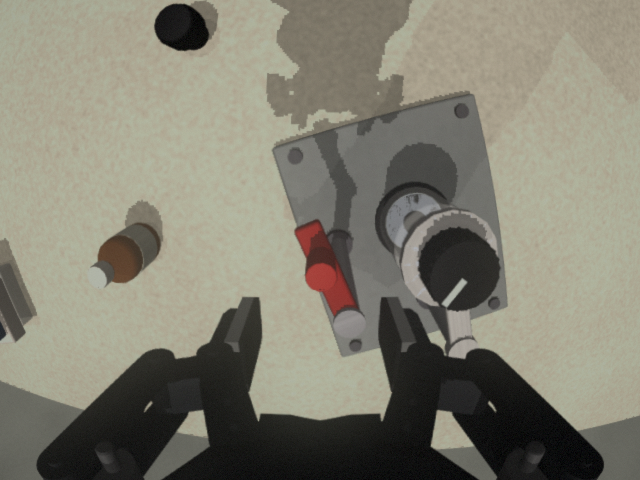

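The wrist view shows the knob top at (321,274), predicted at (322,277). The button post is at (349,321), as predicted. I'll descend and grip.

Request:
jog_arm(commands=[[0.07, 0.06, 0.3, 0, 0, 0, 0.4], [0, 0, 0.4, 0, 0, 0, 0.4], [0, 0, 0.4, 0, 0, 0, 0.4], [0, 0, 0.18, 0, 0, 0, 0.4], [0, 0, 0, 0, 0, 0, 0.7], [0, 0, 0, 0, 0, 0, 1], [0, 0, 0, 0, 0, 0, 1], [0, 0, 0, 0, 0, 0, 1]], force=30)

```text
time: 20.0
ee_pos: [0.574, -0.1972, 0.1802]
orientation: [-0.137, 3.138, -0.001]
force: [-2.5, -0.3, 5.3]
finger_gap: 0.0156
grip_force: 29.4
```

Request:
jog_arm(commands=[[0, 0, 0, 0, 0, 0, 1], [0, 0, 0, 0, 0, 0, 1], [0, 0, 0, 0, 0, 0, 1], [0, 0, 0, 0, 0, 0, 1], [0, 0, 0, 0, 0, 0, 1], [0, 0, 0, 0, 0, 0, 1], [0, 0, 0, 0, 0, 0, 1], [0, 0, 0, 0, 0, 0, 1]])

```text
time: 20.8
ee_pos: [0.5739, -0.1972, 0.1801]
orientation: [-0.137, 3.138, -0.001]
force: [-2.1, -0.4, 5.2]
finger_gap: 0.0153
grip_force: 29.5
```

Request:
jog_arm(commands=[[0.031, 0.093, 0, 0, 0, 1, 1], [0.031, 0.093, 0, 0, 0, 1, 1], [0.031, 0.093, 0, 0, 0, 1, 1], [0.031, 0.093, 0, 0, 0, 1, 1], [0.031, 0.093, 0, 0, 0, 1, 1], [0.031, 0.093, 0, 0, 0, 1, 1], [0.031, 0.093, 0, 0, 0, 1, 1], [0.031, 0.093, 0, 0, 0, 1, 1]])

```text
time: 21.6
ee_pos: [0.5718, -0.1668, 0.1802]
orientation: [0.949, 2.991, -0.0]
force: [4.8, -1.9, 2.5]
finger_gap: 0.0157
grip_force: 29.2
```

Request:
jog_arm(commands=[[0.031, 0.093, 0, 0, 0, 1, 1], [0.031, 0.093, 0, 0, 0, 1, 1], [0.031, 0.093, 0, 0, 0, 1, 1], [0.031, 0.093, 0, 0, 0, 1, 1], [0.031, 0.093, 0, 0, 0, 1, 1], [0.031, 0.093, 0, 0, 0, 1, 1], [0.031, 0.093, 0, 0, 0, 1, 1], [0, 0, 0, 0, 0, 0, 1]])

```text
time: 22.4
ee_pos: [0.5867, -0.1445, 0.1802]
orientation: [1.804, 2.567, -0.0]
force: [6.7, -9.7, 0.6]
finger_gap: 0.0155
grip_force: 29.3
```

Request:
jog_arm(commands=[[0.031, 0.093, 0, 0, 0, 1, 1], [0.031, 0.093, 0, 0, 0, 1, 1], [0.031, 0.093, 0, 0, 0, 1, 1], [0, 0, 0, 0, 0, 0, 1], [0, 0, 0, 0, 0, 0, 1], [0, 0, 0, 0, 0, 0, 1], [0, 0, 0, 0, 0, 0, 1], [0, 0, 0, 0, 0, 0, 1]])

```text
time: 23.2
ee_pos: [0.5962, -0.1386, 0.1802]
orientation: [2.12, 2.312, 0.0]
force: [6.8, -11.7, -0.7]
finger_gap: 0.0153
grip_force: 29.4
```

Request:
jog_arm(commands=[[0.031, 0.093, 0, 0, 0, 1, 1], [0, 0, 0, 0, 0, 0, 1], [0.016, 0.047, 0, 0, 0, 0.5, 1], [0, 0, 0, 0, 0, 0, 1], [0, 0, 0, 0, 0, 0, 1], [0, 0, 0, 0, 0, 0, 1], [0, 0, 0, 0, 0, 0, 1], [0, 0, 0, 0, 0, 0, 1]])

```text
time: 24.0
ee_pos: [0.5982, -0.137, 0.18]
orientation: [2.27, 2.169, -0.009]
force: [-15.9, -16.2, 9.3]
finger_gap: 0.0158
grip_force: 30.7
```

```bash
python3 - <<'E'
from h import *
o=r.get_obs(); print(o["time"],o["qpos"].round(3),o["ee_pos"].round(4),o["force"].round(1),o["torque"].round(2))
E
```

```text
24.0 [-0.355  0.435  0.077  1.214 -0.006  1.261] [ 0.5982 -0.137   0.18  ] [-15.9 -16.2   9.3] [-3.3   3.18  0.17]
```

Request:
jog_arm(commands=[[0, 0, 0, 0, 0, 0, 0.5], [0, 0, 0, 0, 0, 0, 0.5], [0, 0, 0, 0, 0, 0, 0.5], [0, 0, 0, 0, 0, 0, 0.5], [0, 0, -0.4, 0, 0, 0, 0.5], [0, 0, -0.7, 0, 0, 0, 0.5], [0, 0, -0.8, 0, 0, 0, 0.5], [0, 0, -0.8, 0, 0, 0, 0.5]])

```text
time: 24.8
ee_pos: [0.5999, -0.1344, 0.2886]
orientation: [-2.269, -2.173, -0.0]
force: [0.8, 0.2, 0.2]
finger_gap: 0.0429
grip_force: 0.0
```

```bash
python3 - <<'E'
from h import *
w=r.read_camera("wrist"); cv2.imwrite("pics/w5.png",w); o=r.get_obs(); p=(o["ee_pos"],o["orientation"]); print(p,o["force"].round(1))
for P in ([.598,-.137,.1975],[.6147,-.1774,.1715],[.5845,-.1033,.1605]): print(proj(P,"wrist",p).round(0))
for t,P0 in (("bottle",0),("eyepiece",0),("stone_tray",0)):
    pass
r.read_camera("scene")
for t in ("bottle","eyepiece","stone_tray"):
    for q in r.find_in(t,"scene")[:1]: print(t,toworld(q["location"],"scene").round(4))
E
```

```text
(array([ 0.60078784, -0.13476418,  0.29359359]), array([2.26541584, 2.16922751, 0.0042334 ])) [-2.3  0.5  2.5]
[315. 247.]
[339. 284.]
[295. 190.]
bottle [ 0.6471 -0.387   0.0673]
stone_tray [0.4807 0.3481 0.0077]
```

View pics/w5.png

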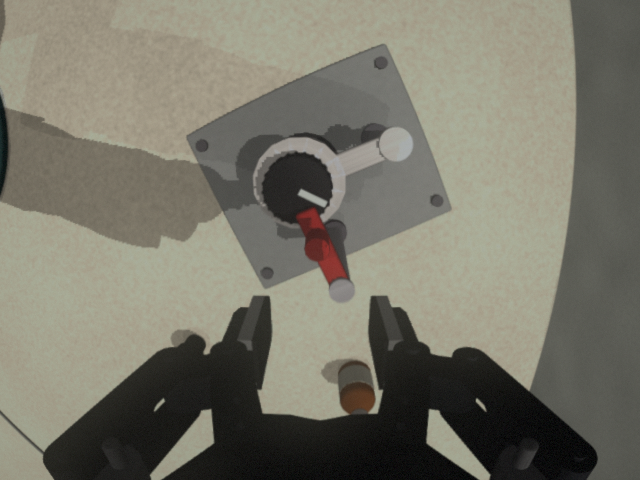

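The bar runs from the post at (342,290) to its tip at (305,213), over the cap's edge (cap centre about (298,188)). The hand is clear and the bottle and tray have not moved.

```bash
python3 -c "
from workcell import r
print(r.job_done())"
```

```text
the job is handed in; nothing more can be done
None
```

The canister is closed and the job handed in at about 25 s of the 72 s: the cap is over the mouth and screwed home (about 3.98 rad, against its stop), the red turnbutton is against its stop over the cap, and the hand is clear. The bottle and tray hadn't moved at the last look; the eyepiece wasn't detected there, but the arm never went near it. The hand-in returned no verdict.

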